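# Put the torch away in its case and clamp it shut

## Robot

A 6-joint arm with a two-finger parallel gripper is mounted at the origin on the work surface. World frame = base frame: x ahead of the robot, y to its left, z up, the work surface at z = 0. Lengths are in m, angles in rad, forces in N, time in s.
With the tool pointing down it reaches from about 0.3 to 0.875 m from the base axis. Payload 4.2 kg.
Tool frame: the origin (TCP) lies midway between the tips of the shut fingers; the grasp point (between the pads) lies 19 mm behind it; x points along the fingers, z is the direction in which the jaws open and shut, and the axes are right-handed (so a half turn about x gives the same grasp; the last joint's range is limited). The gripper opens to 85 mm and grips with 20 to 120 N. Pads are 22 mm wide; open, the fingers measure 114 mm over their backs; the gripper's body (76 mm by 85 mm) begins 54 mm behind the grasp point. The pads swing forward as they close: fully open they stand 13 mm farther back than shut.
Start: joints at [1.178, 0.32, 1.565, -0, 1.257, -0.02], TCP at [0.209, 0.536, 0.231] pointing down, gripper open.
Joint ranges: [-3.11, 3.11], [-0.84, 2.01], [0.21, 2.61], [-1.34, 4.49], [0.05, 2.63], [-2.56, 2.56]. Speed limits (rad/s): [2.57, 2.57, 3.14, 3.14, 3.14, 3.14].

## Interface

Orientations are given as a unit quaternion [w, x, y, z].
In Python, from workcell import * gives the robot as it stands.
- The arm moves only by the shell command python3 -m creep 'ROWS'. ROWS is text: rows parted by semicolons, each of 7 numbers parted by spaces: the shift along the tool's x, y, z in m, then the turn, a rotation vector about the tool's x, y, z in degrees, then the opening in per cent of the stroke, from 0 (shut) to 100 (fully open). A call has 1 to 20 rows; each row is the pose to reach, as a shift and turn from the pose commanded when the call began, along the tool's axes at that moment; what a row does not reach only later rows make up. A row lasts 1/8 s, in which the tool goes at most 62.5 mm and 10.7 degrees, less where a joint would pass 70% of its speed; a pose out of reach is approached as far as the arm can. A call with a gripper value outside its range is refused whole. The fingers move at their own pace and stop on an object; the grip force is fixed at half the most. Time passes only in rows, so rows that repeat a pose let the fingers close. It gives the time, the measured TCP pose, the force and the opening at its end, in the units of the state.
- sense(): the state, without advancing time (a new reading comes with each control period).
- snapshot(name): name is "scene" or "top" or "wrist"; returns a dict with "frame" (420x560x3 uint8, red, green, blue), "depth" (420x560 float32, m along the optical axis (not along the pixel's ray), 0 where there is no reading), "K" (3x3 intrinsics, pixels), "k1" (the pictures are not rectified: a ray, as slopes to the right and down, at radius r is drawn at 1 + k1 r^2 times it, then the intrinsics apply), "extrinsics" (4x4, takes a point from world to camera coordinates). Camera axes: x right, y up, looking along -z (the intrinsics and any distortion apply to the point x, -y, -z); pixel columns grow to the right and rows downward; lengths in m; the calibration is good to about 2 mm. A picture is of the moment at which its call begins.
- job_done(): hands the job in, once; it reports no verdict.
The state is a dict: "t": time; "q": joint angles; "qvel": joint speeds; "joint_efforts": joint torques, N m; "ee_pos": TCP position; "tool_rot": TCP orientation; "force": force on the tool from outside, world axes, zero at the start; "ft_torque": the same for the moment, N m; "opening": finger opening in m.
Only numpy, scipy, OpenCV 4.12 (cv2) and the standard library are available. Lean on these libraries where they do the work, as an engineer would, in place of code of your own. Each camera call takes 0.05 s, during which the arm holds its last target. There are 200 camera calls.

## Task

Take the black torch off the sloping ramp and lay it, without dropping it, in the two V-notched saddles of the open wooden case, its wide head in the wider saddle at the hinge end. Then swing the lid gently down until it is fully shut, and after that bring the clamp arm over and down until its foot rests on the lid. Leave the other things on the table where they are.

Things in the scene. Friction and masses are not known exactly. Their poses are not given: they have to be found in the camera images.
- torch_mid (a point): Middle of the loose black torch: a round bar 136 mm long, about 0.18 kg. Site x runs along its axis to the head. Body 30 mm in diameter from x = -68 to +30 mm, head 42 mm from +30 to +68 mm. It starts in the ramp's two saddles, head uphill, axis rising 0.61 rad (35 degrees) away from the robot. Grip it across the body near this point (free from x = -35 to +28 mm).
- torch_head (a point): Centre of the front face of the torch's head, 68 mm from the middle along the axis.
- ramp_rest (a point): Where the torch's middle starts on the fixed plywood ramp (190 x 75 mm board, sloping 0.61 rad, low end towards the robot, top end 0.12 m high). Site axes are level: x uphill, y across, z up. The torch's axis is 42 mm above the board, free for fingers between the saddles. A stop plate stands at the torch's low end: lift square to the slope or straight up.
- case_seat (a point): Where the torch's middle belongs in the fixed wooden case: x to the hinge (head) end, y to the clamp post, z up. Tray 180 mm along x, 140 along y, walls 9; rim 10 mm above this point, inner floor about 37 below. V-notched saddles 14 mm thick at x = -45 mm (for the body) and +50 mm (for the head), free between; the notches centre a lying torch, its middle at this height.
- lid (a joint): Wooden lid's hinge, on the far (+x) rim of the case: 0 = shut, positive = open, starts about 1.5 to 1.65 (nearly upright). A stiff hinge (about 0.45 N m): it stays where it is left.
- lid_hinge (a point): Middle of the lid's hinge axis, 90 mm along x and 10 mm above the case seat. The axis runs along the case's y. The shut lid reaches 30 mm above it.
- lid_bar (a point): Middle of the lid's steel bar handle: a round bar 12 mm thick, 90 mm long along the case's y, 32 mm out from the lid's free edge, so that with the lid upright it is the topmost thing and fingers can take it from above (26 mm free below the bar). With the lid shut it is 212 mm from the hinge towards the robot and 14 mm above the hinge.
- clamp (a joint): Pivot of the clamp arm: 0 = down, foot resting on the shut lid; positive = raised; 1.57 = arm upright; starts about 1.8 to 2.15 (leaning away from the case). A stiff pivot (about 0.25 N m): it stays where it is left.
- clamp_pivot (a point): Pivot of the clamp arm, on a steel post at the case's +y side, 130 mm along y and 74 mm above the case seat; the axis runs along the case's x.
- clamp_grip (a point): Place to grip the clamp arm: on its centre line 135 mm from the pivot, 15 mm from the free end. The arm is a dark steel bar 18 mm wide (along the case's x), 12 mm thick. Down, it lies level over the lid towards -y with 28 mm free beneath it; its rubber foot is 105 mm from the pivot and reaches 33 mm below the arm's centre line.
- magnet: Loose steel bar magnet 100 x 22 x 16 mm lying between ramp and case; bystander. Origin at its underside.
- weight: Loose brass weight, 42 mm across, 38 mm high; bystander. Origin at its underside.
- cone: Loose white cone 180 mm high, 90 mm across the foot, behind; bystander. Origin at its underside.
- roller_center (a point): Centre of a dark purple-grey cylinder standing on end, 100 mm across, 130 mm high, behind to the left; bystander.
- ball_center (a point): Centre of a white ball, 120 mm across, in a cardboard tray behind to the right; bystander.
- driver: Loose screwdriver lying to the left; bystander.
- meter: Loose grey hand meter 140 x 75 x 40 mm lying to the right; bystander. Origin at its underside.
There are look-alikes about, which are no part of the job. Leave any pink look-alike of the part that bears torch_mid alone.

How it is judged:
By the outcome, as a careful person would: the job done as asked, in the order asked, and still so for the second after the job is handed in, with the robot touching nothing.
It also fails if it takes over 72 s, if anything falls off the work surface, if the arm or the gripper's body presses on something with over 40 N, if the wrist force passes 120 N, or if a joint passes its speed limit or range.

## Working session

There is one attempt and no reset: what is moved stays moved. The work goes in short steps, Python scripts to look and compute and a shell command to move; the robot and the scene stay as the last step left them, time stands still between calls to the robot, and variables do not carry over. Pictures are saved under pics/ and viewed, about 8 in all and at most 12, crops included, and the job is handed in when it is done.

```bash
mkdir -p pics; cat > h.py <<'E'
from workcell import *
import numpy as np, cv2
from scipy.spatial.transform import Rotation as R
def cloud(s):
    h,w=s["depth"].shape; K=s["K"]; v,u=np.mgrid[0:h,0:w]
    a=(u-K[0,2])/K[0,0]; b=(v-K[1,2])/K[1,1]; x,y=a.copy(),b.copy()
    for _ in range(6):
        f=1+s["k1"]*(x*x+y*y); x=a/f; y=b/f
    d=s["depth"]; P=np.stack([x*d,-y*d,-d],-1); E=np.array(s["extrinsics"])
    return (P-E[:3,3])@E[:3,:3]
def pose():
    s=sense(); q=s["tool_rot"]; return np.array(s["ee_pos"]),R.from_quat([q[1],q[2],q[3],q[0]])
def totool(target, Rt=None):
    p,r=pose(); print("shift tool mm",np.round(r.inv().apply(np.array(target)-p)*1000,1))
    if Rt is not None: print("turn deg",np.round((r.inv()*Rt).as_rotvec(degrees=True),1))
E
python3 - <<'E'
from h import *
st=sense(); print(st)
p,r=pose(); print(r.as_matrix().round(3))
for n in("scene","top"):
    s=snapshot(n); np.savez(n+".npz",c=cloud(s),f=s["frame"]); cv2.imwrite(f"pics/{n}0.png",s["frame"][:,:,::-1]); print(n,s["K"],s["k1"],np.round(s["extrinsics"],3))
E
```

```text
{'t': 0.0, 'q': array([ 1.17795839e+00,  3.20318118e-01,  1.56568610e+00, -5.00881508e-06,
        1.25741486e+00, -2.00213671e-02]), 'qvel': array([ 0.0013149 ,  0.00042046, -0.0001249 , -0.00095578,  0.0009379 ,
        0.00027686]), 'joint_efforts': array([ 1.85260960e-04, -4.15534043e+01, -2.34160745e+01,  2.04312846e-04,
        8.06572381e-03,  5.41409051e-06]), 'ee_pos': array([0.20926471, 0.53504828, 0.23046446]), 'tool_rot': array([ 0.58346328, -0.39902783,  0.58454244,  0.39831836]), 'force': array([-0.20728158,  0.25393172, -0.68596245]), 'ft_torque': array([-0.02720096, -0.01068866,  0.01341309]), 'opening': 0.08587602725740927}
[[-0.001 -0.931  0.364]
 [-0.002  0.364  0.931]
 [-1.     0.    -0.002]]
scene [[400.06121431   0.         276.28965849]
 [  0.         400.06121431 208.77987411]
 [  0.           0.           1.        ]] -0.0004506363255604078 [[-0.685  0.728 -0.018  0.434]
 [-0.515 -0.466  0.719  0.201]
 [ 0.515  0.502  0.694 -1.63 ]
 [ 0.     0.     0.     1.   ]]
top [[521.70859852   0.         276.9851626 ]
 [  0.         521.70859852 216.62070465]
 [  0.           0.           1.        ]] 0.00191479989392412 [[-2.200e-02 -1.000e+00  5.000e-03 -1.000e-03]
 [ 9.790e-01 -2.000e-02  2.020e-01 -5.770e-01]
 [-2.020e-01  9.000e-03  9.790e-01 -1.588e+00]
 [ 0.000e+00  0.000e+00  0.000e+00  1.000e+00]]
```

View pics/scene0.png

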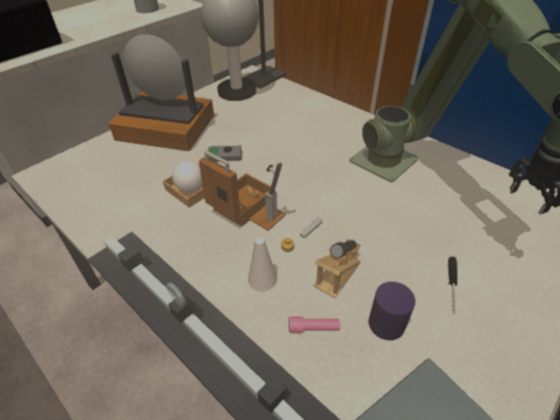

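View pics/top0.png

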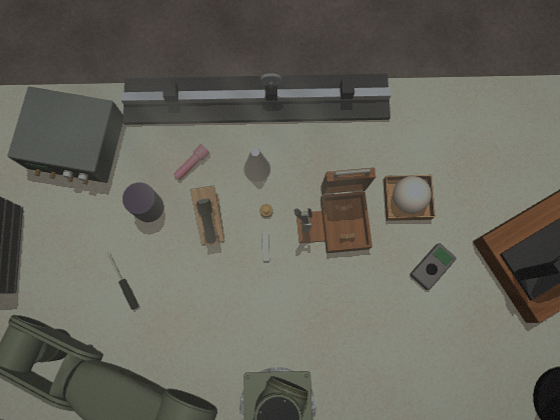

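The scene picture shows the ramp with the torch at about (340,250), the case at (235,190) and the clamp at (275,190). In the top view the torch is at (207,220), the case at (347,222), the lid top edge at (350,172) and the clamp arm at (305,215). The pink look-alike is at (192,162). Next I measure from the depth cloud.

```bash
python3 - <<'E'
from h import *
d=np.load("top.npz"); c,f=d["c"],d["f"].astype(int)
def reg(u0,u1,v0,v1,m): 
    sl=(slice(v0,v1),slice(u0,u1)); k=m(c[sl],f[sl]); return c[sl][k]
print("table z",np.median(c[250:270,180:240,2]))
# torch dark pts
T=reg(185,228,185,250,lambda p,q:(q.max(-1)<75)&(p[...,2]>.06))
mn=T.mean(0); _,_,V=np.linalg.svd(T-mn,full_matrices=False); a=V[0]*np.sign(V[0][0])
t=(T-mn)@a; print("torch",len(T),mn,a,"rise",np.arctan2(a[2],np.hypot(*a[:2])),"yaw",np.arctan2(a[1],a[0]),t.min(),t.max(),T.min(0),T.max(0))
# Ramp board (brown) yaw
def brown(q): return (q[...,0]-q[...,2]>25)
s=(slice(180,250),slice(185,228)); k=brown(f[s])&(c[s][...,2]>.01); B=c[s][k]; print("ramp",cv2.minAreaRect(B[:,:2].astype(np.float32)*1000),B.min(0),B.max(0))
# case: rim pts
s=(slice(160,260),slice(290,385)); z=c[s][...,2]
h,e=np.histogram(z[z>.008],bins=np.arange(0.005,.35,.005)); print([(round(x,3),n) for x,n in zip(e,h) if n>15])
E
for n in top scene; do :; done
python3 - <<'E'
import cv2
a=cv2.imread('pics/top0.png')[155:265,180:385]; b=cv2.imread('pics/scene0.png')[130:300,190:370]
a=cv2.resize(a,None,fx=3.6,fy=3.6,interpolation=2); cv2.imwrite('pics/crop1.png',a)
E
```

```text
table z -0.00029580653588882173
torch 407 [0.55723881 0.19904834 0.13114931] [ 0.1743868   0.11929349 -0.97742432] rise -1.3579060509242198 yaw 0.5999572813447012 -1.5839847871412345 0.0623531181579309 [0.24381814 0.00155939 0.0668792 ] [0.61686357 0.22727394 1.67169744]
ramp ((442.9029235839844, 145.40811157226562), (479.27911376953125, 107.70506286621094), 23.184717178344727) [0.24381814 0.00155939 0.01059837] [0.66740529 0.2526009  1.67169744]
[(np.float64(0.005), np.int64(512)), (np.float64(0.01), np.int64(836)), (np.float64(0.015), np.int64(229)), (np.float64(0.02), np.int64(76)), (np.float64(0.025), np.int64(87)), (np.float64(0.03), np.int64(78)), (np.float64(0.035), np.int64(73)), (np.float64(0.04), np.int64(76)), (np.float64(0.045), np.int64(97)), (np.float64(0.05), np.int64(263)), (np.float64(0.055), np.int64(282)), (np.float64(0.06), np.int64(180)), (np.float64(0.065), np.int64(92)), (np.float64(0.07), np.int64(26)), (np.float64(0.075), np.int64(21)), (np.float64(0.08), np.int64(21)), (np.float64(0.085), np.int64(21)), (np.float64(0.09), np.int64(24)), (np.float64(0.095), np.int64(18)), (np.float64(0.1), np.int64(20)), (np.float64(0.105), np.int64(21)), (np.float64(0.11), np.int64(19)), (np.float64(0.115), np.int64(22)), (np.float64(0.12), np.int64(29)), (np.float64(0.125), np.int64(35)), (np.float64(0.13), np.int64(23)), (np.float64(0.225), np.int64(58)), (np.float64(0.23), np.int64(167)), (np.float64(0.235), np.int64(146)), (np.float64(0.24), np.int64(36)), (np.float64(0.265), np.int64(53)), (np.float64(0.27), np.int64(70)), (np.float64(0.275), np.int64(31))]
```

View pics/crop1.png

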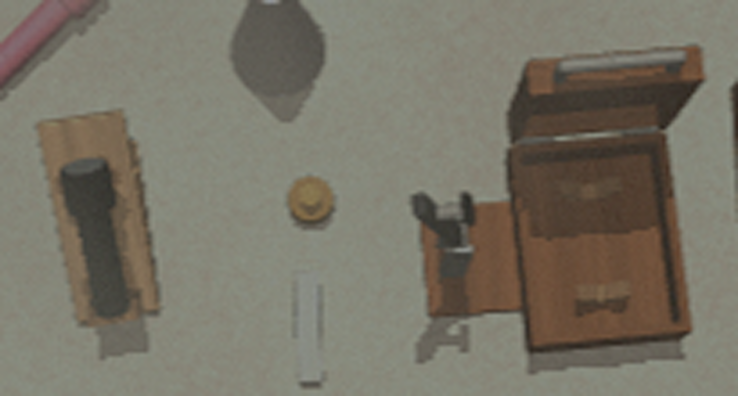

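The crop shows the torch with its head at (88,175) and its tail at (110,310). The case spans (515–690, 140–345), the lid bar lies along (555–685, 65), and the clamp arm's grip end is near (420,205). The first fit picked up invalid depths, so I am refitting without them.

```bash
python3 - <<'E'
from h import *
d=np.load("top.npz"); c,f=d["c"],d["f"].astype(int)
ok=(c[...,2]<.4)
def sl(u0,u1,v0,v1): m=np.zeros(ok.shape,bool); m[v0:v1,u0:u1]=1; return m&ok
br=(f[...,0]-f[...,2]>22)
T=c[sl(190,222,195,246)&~br&(f.max(-1)<75)&(c[...,2]>.06)]
for it in range(3):
    mn=T.mean(0); _,_,V=np.linalg.svd(T-mn,full_matrices=False); a=V[0]*np.sign(V[0][0]); r=np.linalg.norm(np.cross(T-mn,a),axis=1); T=T[r<.03]
t=(T-mn)@a; print("torch",len(T),mn.round(4),a.round(3),"rise",np.arctan2(a[2],np.hypot(*a[:2])),"yaw",np.arctan2(a[1],a[0]),t.min(),t.max(), "mid surf",(mn+a*(t.min()+t.max())/2).round(4))
for lo,hi in((-.06,-.02),(-.02,.02),(.02,.06)):
    k=(t>lo)&(t<hi); print(lo,T[k].mean(0).round(4), np.percentile(T[k],[2,98],axis=0).round(4).tolist())
# ramp board: top surface brown
B=c[sl(185,228,180,250)&br&(c[...,2]>.008)]
print("ramp",cv2.minAreaRect(B[:,:2].astype(np.float32)*1000),np.percentile(B,[0,100],axis=0).round(3).tolist())
# case rim
C=c[sl(318,380,185,258)&br&(c[...,2]>.048)&(c[...,2]<.075)&(c[...,0]<.68)]
print("caseall",len(C),np.percentile(C,[1,50,99],axis=0).round(3).tolist()); rr=cv2.minAreaRect(C[:,:2].astype(np.float32)*1000);print(rr,cv2.boxPoints(rr).round(0).tolist())
# lid bar: grey on top
g=sl(320,378,164,180)&(c[...,2]>.25); P=c[g]; print("bar",len(P),np.percentile(P,[2,50,98],axis=0).round(4).tolist(), np.polyfit(P[:,1],P[:,0],1))
L=c[sl(318,378,164,195)&(c[...,2]>.08)&(c[...,2]<.245)]; print("lid",np.percentile(L,[2,50,98],axis=0).round(3).tolist())
# clamp
Q=c[sl(290,315,200,250)&(c[...,2]>.08)&~br]; print("clamp",len(Q),np.percentile(Q,[1,50,99],axis=0).round(3).tolist()); print(np.c_[Q,f[sl(290,315,200,250)&(c[...,2]>.08)&~br]][::4].round(3).tolist())
E
```

```text
torch 397 [0.5597 0.2011 0.1162] [0.779 0.116 0.616] rise 0.663866084302807 yaw 0.14772282167772424 -0.07789097377111537 0.059667395924150546 mid surf [0.5526 0.2001 0.1106]
-0.06 [0.529  0.1966 0.0917] [[0.5114, 0.1858, 0.0777], [0.5468, 0.2092, 0.1035]]
-0.02 [0.5597 0.202  0.1143] [[0.5417, 0.1896, 0.1011], [0.5757, 0.2159, 0.1288]]
0.02 [0.5912 0.2053 0.1421] [[0.5735, 0.1879, 0.1236], [0.6104, 0.226, 0.1561]]
ramp ((579.123046875, 205.9897003173828), (175.04461669921875, 74.89268493652344), 7.45893669128418) [[0.491, 0.161, 0.008], [0.667, 0.253, 0.146]]
caseall 715 [[0.468, -0.303, 0.048], [0.609, -0.23, 0.057], [0.673, -0.158, 0.071]]
((572.0242919921875, -229.94729614257812), (204.27801513671875, 140.5523681640625), 4.211989402770996) [[465.0, -167.0], [475.0, -308.0], [679.0, -293.0], [669.0, -152.0]]
bar 158 [[0.6501, -0.2708, 0.2576], [0.6566, -0.2222, 0.2713], [0.6655, -0.1747, 0.2781]] [-0.07156181  0.64105732]
lid [[0.643, -0.292, 0.083], [0.658, -0.223, 0.229], [0.677, -0.153, 0.242]]
clamp 210 [[0.534, -0.111, 0.085], [0.545, -0.094, 0.225], [0.563, -0.059, 0.269]]
[[
[... 1531 characters left out ...]
.094, 0.17, 62.0, 60.0, 55.0], [0.554, -0.109, 0.125, 98.0, 92.0, 83.0], [0.544, -0.095, 0.158, 60.0, 59.0, 54.0], [0.552, -0.11, 0.12, 94.0, 87.0, 76.0], [0.543, -0.099, 0.148, 58.0, 55.0, 52.0], [0.542, -0.093, 0.142, 60.0, 57.0, 51.0], [0.544, -0.106, 0.126, 80.0, 78.0, 72.0], [0.542, -0.1, 0.123, 67.0, 65.0, 58.0], [0.54, -0.111, 0.134, 123.0, 119.0, 108.0], [0.538, -0.1, 0.128, 120.0, 122.0, 115.0], [0.537, -0.111, 0.133, 132.0, 132.0, 125.0], [0.536, -0.1, 0.124, 73.0, 72.0, 65.0], [0.537, -0.112, 0.117, 74.0, 75.0, 69.0], [0.533, -0.1, 0.121, 63.0, 61.0, 56.0], [0.538, -0.114, 0.095, 67.0, 66.0, 58.0], [0.535, -0.099, 0.093, 69.0, 68.0, 61.0], [0.536, -0.111, 0.086, 65.0, 64.0, 58.0]]
```

```bash
cat >> h.py <<'E'
def frame(yaw,pitch):  # tool pointing down, y=-(heading), tilted so that torch axis rises by pitch
    d=np.array([np.cos(yaw)*np.cos(pitch),np.sin(yaw)*np.cos(pitch),np.sin(pitch)]); ac=np.array([-np.sin(yaw),np.cos(yaw),0]); n=np.cross(d,ac)
    return R.from_matrix(np.c_[-n,-d,ac]),n,d
E
python3 - <<'E'
from h import *
Rt,n,d=frame(.13,.61); M=np.array([.559,.203,.0996])
totool(M+n*.10,Rt)
d=np.load("top.npz"); c,f=d["c"],d["f"].astype(int); br=(f[...,0]-f[...,2]>22)
m=np.zeros(c.shape[:2],bool); m[185:258,318:380]=1
C=c[m&br&(c[...,2]<.09)&(c[...,2]>.03)]; e=np.array([np.cos(.0725),np.sin(.0725)]); L=(C[:,:2]-[.56,-.231])@np.c_[e,[-e[1],e[0]]]
for nm,k in dict(near=(L[:,0]<-.083)&(L[:,0]>-.09),yp=(L[:,1]>.062)&(abs(L[:,0])<.08),ym=(L[:,1]<-.062)&(abs(L[:,0])<.08)).items(): print(nm,k.sum(),np.percentile(C[k,2],[5,25,50,75,95]).round(4),np.percentile(L[k],[2,98],axis=0).round(4).tolist())
E
```

```text
shift tool mm [  49.3 -396.5 -209.4]
turn deg [-27.9  -8.9 -34.2]
near 104 [0.0437 0.0505 0.0536 0.0572 0.0611] [[-0.0892, -0.0649], [-0.0831, 0.0668]]
yp 129 [0.0485 0.0522 0.0554 0.0577 0.0611] [[-0.0762, 0.0621], [0.0747, 0.0705]]
ym 118 [0.0481 0.0526 0.0551 0.0577 0.0602] [[-0.0768, -0.0701], [0.0743, -0.0621]]
```

```bash
python3 -m creep '0.049 -0.396 -0.209 -27.9 -8.9 -34.2 100;0.049 -0.396 -0.209 -27.9 -8.9 -34.2 100;0.049 -0.396 -0.209 -27.9 -8.9 -34.2 100;0.049 -0.396 -0.209 -27.9 -8.9 -34.2 100;0.049 -0.396 -0.209 -27.9 -8.9 -34.2 100;0.049 -0.396 -0.209 -27.9 -8.9 -34.2 100;0.049 -0.396 -0.209 -27.9 -8.9 -34.2 100;0.049 -0.396 -0.209 -27.9 -8.9 -34.2 100;0.049 -0.396 -0.209 -27.9 -8.9 -34.2 100;0.049 -0.396 -0.209 -27.9 -8.9 -34.2 100;0.049 -0.396 -0.209 -27.9 -8.9 -34.2 100' && python3 - <<'E'
from h import *
s=snapshot("wrist"); c=cloud(s); f=s["frame"].astype(int); cv2.imwrite("pics/w1.png",s["frame"][:,:,::-1]); np.savez("w1.npz",c=c,f=f)
Rt,n,d=frame(.13,.61); M=np.array([.559,.203,.0996]); ac=Rt.as_matrix()[:,2]
p,r=pose(); print(p, r.as_matrix().round(3))
L=(c-M)@np.c_[d,ac,n]; k=(abs(L[...,0])<.09)&(abs(L[...,1])<.035)&(L[...,2]>-.03)&(L[...,2]<.03)&(f.max(-1)<90)&(f[...,0]-f[...,2]<22)
for lo in np.arange(-.08,.08,.01):
    q=L[k&(L[...,0]>lo)&(L[...,0]<lo+.01)]
    if len(q): print(round(lo,3),len(q),np.percentile(q[:,1],[2,98]).round(4),q[:,2].max().round(4),q[:,0].max().round(4))
totool(M-n*.022,Rt)
E
```

```text
t: 1.48
ee_pos: [0.5015, 0.1978, 0.1824]
tool_rot: [-0.605, 0.647, -0.284, -0.368]
force: [-0.2, 0.3, 0.1]
opening: 0.0857
[0.50154759 0.19777187 0.18242018] [[ 0.568 -0.812 -0.132]
 [ 0.077 -0.107  0.991]
 [-0.819 -0.573  0.002]]
-0.07 441 [-0.0104  0.0157] 0.0168 -0.06
-0.06 650 [-0.0111  0.0158] 0.0173 -0.05
-0.05 598 [-0.0107  0.016 ] 0.0177 -0.04
-0.04 584 [-0.0109  0.0161] 0.0178 -0.03
-0.03 552 [-0.0109  0.0157] 0.0171 -0.02
-0.02 522 [-0.0104  0.0158] 0.0166 -0.01
-0.01 500 [-0.0107  0.016 ] 0.0167 -0.0
-0.0 495 [-0.0103  0.0161] 0.0178 0.01
0.01 465 [-0.0102  0.0156] 0.0175 0.02
0.02 463 [-0.0105  0.0166] 0.0172 0.03
0.03 956 [-0.0159  0.0218] 0.0232 0.04
0.04 577 [-0.0159  0.022 ] 0.0237 0.05
0.05 585 [-0.0154  0.0215] 0.023 0.06
0.06 475 [-0.0148  0.0216] 0.0225 0.0695
0.07 1 [-0.0054 -0.0054] 0.0173 0.0701
shift tool mm [122.9   0.3  -2.7]
turn deg [0.1 0.2 0. ]
```

View pics/w1.png

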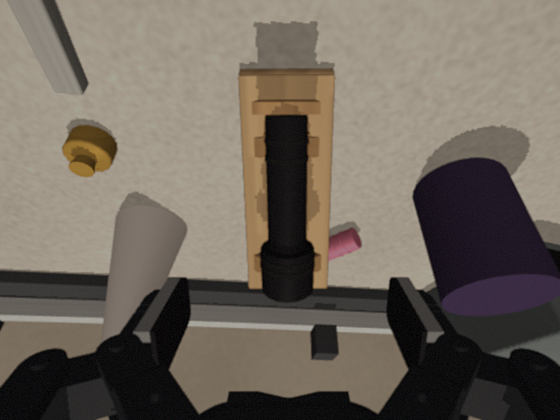

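The wrist view has the torch centred between the fingers at (288,205) with its head towards the fingers. The local measurement matches the given body and head sizes, with the head step at +30 mm. I go in and grip.

```bash
python3 -m creep '0.05 0 0 0 0 0 100;0.085 0 0 0 0 0 100;0.11 0 0 0 0 0 100;0.12 0 0 0 0 0 100;0.12 0 0 0 0 0 100;0.12 0 0 0 0 0 60;0.12 0 0 0 0 0 20;0.12 0 0 0 0 0 20;0.12 0 0 0 0 0 20;0.12 0 0 0 0 0 20;0.12 0 0 0 0 0 20;0.12 0 0 0 0 0 20'
```

```text
t: 3.02
ee_pos: [0.5701, 0.206, 0.0848]
tool_rot: [-0.605, 0.647, -0.284, -0.367]
force: [-4.7, -0.0, 6.2]
opening: 0.0284
```

```bash
python3 -m creep '-0.02 0 0 0 0 0 20;-0.05 0 0 0 0 0 20;-0.09 0 0 0 0 0 20;-0.13 0 0 0 0 0 20;-0.16 0 0 0 0 0 20;-0.16 0 0 0 0 0 20' && python3 - <<'E'
from h import *
Rt,n,d=frame(.0725,0.0); S=np.array([.560,-.231,.045])
totool([.52,.15,.335],Rt); totool(S+[0,0,.30],Rt); totool(S+[0,0,.08],Rt)
E
```

```text
t: 3.78
ee_pos: [0.479, 0.1937, 0.2168]
tool_rot: [-0.606, 0.647, -0.284, -0.367]
force: [0.6, -0.8, -2.6]
opening: 0.0285
shift tool mm [-76.7 -96.7 -48.2]
turn deg [ 3.2  1.2 35.1]
shift tool mm [ -91.6  -95.  -431.2]
turn deg [ 3.2  1.2 35.1]
shift tool mm [  88.3   31.6 -431.9]
turn deg [ 3.2  1.2 35.1]
```

```bash
python3 -m creep '-0.03 -0.035 -0.01 0.8 0.3 8.8 20;-0.06 -0.07 -0.03 1.6 0.6 17.5 20;-0.077 -0.097 -0.048 2.4 0.9 26.3 20;-0.082 -0.097 -0.08 3.2 1.2 35.1 20;-0.09 -0.096 -0.13 3.2 1.2 35.1 20;-0.09 -0.096 -0.18 3.2 1.2 35.1 20;-0.09 -0.096 -0.23 3.2 1.2 35.1 20;-0.09 -0.096 -0.28 3.2 1.2 35.1 20;-0.09 -0.096 -0.33 3.2 1.2 35.1 20;-0.091 -0.095 -0.38 3.2 1.2 35.1 20;-0.091 -0.095 -0.415 3.2 1.2 35.1 20;-0.091 -0.095 -0.431 3.2 1.2 35.1 20;-0.091 -0.095 -0.431 3.2 1.2 35.1 20;-0.091 -0.095 -0.431 3.2 1.2 35.1 20' && python3 - <<'E'
from h import *
s=snapshot("wrist"); c=cloud(s); cv2.imwrite("pics/w2.png",s["frame"][:,:,::-1]); np.savez("w2.npz",c=c,f=s["frame"])
p,r=pose(); print(p, r.as_matrix().round(3))
Rt,n,d=frame(.0725,0.0); S=np.array([.560,-.231,.045])
totool(S+[0,0,-.0195],Rt)
E
```

```text
t: 5.52
ee_pos: [0.561, -0.2295, 0.343]
tool_rot: [0.481, -0.517, 0.482, 0.518]
force: [0.1, 0.1, -1.9]
opening: 0.0283
[ 0.5610369  -0.22931614  0.34326278] [[-0.002 -0.997 -0.073]
 [-0.001 -0.073  0.997]
 [-1.     0.002 -0.001]]
shift tool mm [317.8   0.4  -1.4]
turn deg [ 0.  -0.  -0.1]
```

View pics/w2.png

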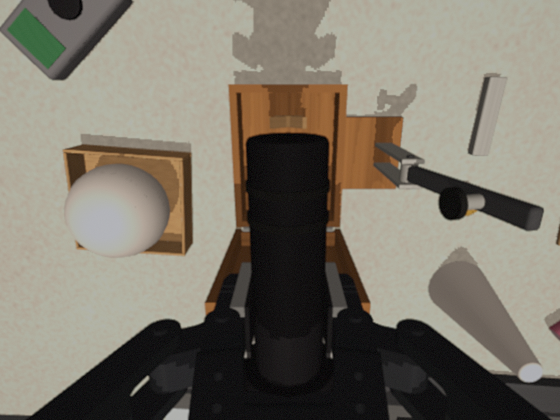

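The torch is held over the case, tail at the top (288,150) and head towards the lid. The case near edge is at row 87, columns 230–346. I check torch tilt and case pose from this view.

```bash
python3 - <<'E'
from h import *
d=np.load("w2.npz"); c,f=d["c"],d["f"].astype(int); p,r=pose()
_,n,e=frame(.0725,0); ac=np.array([-e[1],e[0],0]); L=(c-p)@np.c_[e,ac,n]
k=(abs(L[...,1])<.03)&(abs(L[...,0])<.1)&(L[...,2]>-.02)&(L[...,2]<.06)&(f.max(-1)<60)
for lo in np.arange(-.09,.03,.015):
    q=L[k&(L[...,0]>lo)&(L[...,0]<lo+.015)]
    if len(q)>20: print(round(lo,3),len(q),np.percentile(q[:,1],[2,98]).round(4),np.percentile(q[:,2],[2,90]).round(4),q[:,0].min().round(4))
br=(f[...,0]-f[...,2]>35); S=np.array([.56,-.231,.045]); W=(c-S)@np.c_[e,ac,n]
for nm,k in dict(near=(abs(W[...,0]+.085)<.012)&(abs(W[...,1])<.06),yp=(abs(W[...,1]-.066)<.012)&(abs(W[...,0])<.06),ym=(abs(W[...,1]+.066)<.012)&(abs(W[...,0])<.06)).items():
    q=W[k&br&(W[...,2]>.004)&(W[...,2]<.018)]; print(nm,len(q),np.percentile(q,[3,50,97],axis=0).round(4).tolist())
q=W[br&(abs(W[...,0]+.045)<.02)&(abs(W[...,1])<.03)&(W[...,2]>-.03)&(W[...,2]<.03)]; print("saddle",len(q), np.percentile(q,[3,50,97],axis=0).round(4).tolist() if len(q) else "")
E
```

```text
-0.075 2615 [-0.0123  0.0139] [0.0145 0.034 ] -0.0686
-0.06 3470 [-0.013   0.0144] [0.024  0.0345] -0.06
-0.045 3074 [-0.0128  0.0147] [0.0237 0.0344] -0.045
-0.03 2733 [-0.0126  0.0149] [0.0234 0.034 ] -0.03
-0.015 7500 [-0.0289  0.028 ] [0.0131 0.0559] -0.015
0.0 2769 [-0.0148  0.0169] [0.0239 0.0385] 0.0
0.015 2764 [-0.0159  0.0187] [0.0181 0.0341] 0.015
near 821 [[-0.0882, -0.0581, 0.0091], [-0.0838, -0.0008, 0.0109], [-0.0805, 0.0564, 0.0123]]
yp 749 [[-0.0567, 0.0635, 0.0064], [-0.0041, 0.0676, 0.0109], [0.0556, 0.0722, 0.0124]]
ym 760 [[-0.0566, -0.0671, 0.0057], [-0.0048, -0.0623, 0.0107], [0.0555, -0.0582, 0.0123]]
saddle 450 [[-0.0507, -0.0186, -0.0273], [-0.0445, 0.0027, -0.0098], [-0.0374, 0.024, -0.0013]]
```

```bash
python3 -m creep '0.04 0 0 0 0 0 20;0.09 0 0 0 0 0 20;0.14 0 0 0 0 0 20;0.19 0 0 0 0 0 20;0.23 0 0 0 0 0 20;0.26 0 0 0 0 0 20;0.285 0 0 0 0 0 20;0.3 0 0 0 0 0 20;0.308 0 0 0 0 0 20;0.312 0 0 0 0 0 20;0.312 0 0 0 0 0 20'; python3 -m creep '0.001 0 0 0 0 0 20;0.002 0 0 0 0 0 20;0.003 0 0 0 0 0 20;0.004 0 0 0 0 0 20;0.004 0 0 0 0 0 20'
```

```text
t: 6.95
ee_pos: [0.5607, -0.2312, 0.0318]
tool_rot: [-0.481, 0.518, -0.482, -0.518]
force: [0.3, -0.5, -2.0]
opening: 0.0283
t: 7.58
ee_pos: [0.5603, -0.2311, 0.0273]
tool_rot: [0.481, -0.517, 0.483, 0.518]
force: [0.5, -0.2, -1.7]
opening: 0.0284
```

```bash
python3 -m creep '0.000 0 0.001 0 0 0 20;0.000 0 0.0015 0 0 0 20;0.001 0 0.0015 0 0 0 20;0.0015 0 0.0015 0 0 0 20;0.0015 0 0.0015 0 0 0 20'; python3 -m creep '0.0005 0 0 0 0 0 20;0.001 0 0 0 0 0 20;0.001 0 0 0 0 0 20'
```

```text
t: 8.2
ee_pos: [0.5604, -0.2301, 0.0267]
tool_rot: [-0.481, 0.518, -0.483, -0.517]
force: [-1.7, -2.6, 5.5]
opening: 0.0285
t: 8.57
ee_pos: [0.5605, -0.2302, 0.0265]
tool_rot: [-0.481, 0.518, -0.483, -0.517]
force: [-4.5, -1.9, 10.7]
opening: 0.0284
```

It is seated, with an upward contact force at the expected height. I release and rise.

```bash
python3 -m creep '0 0 0 0 0 0 30;0 0 0 0 0 0 36;0 0 0 0 0 0 45;0 0 0 0 0 0 60;0 0 0 0 0 0 60;0 0 0 0 0 0 60;-0.02 0 0 0 0 0 60;-0.05 0 0 0 0 0 60;-0.1 0 0 0 0 0 60;-0.16 0 0 0 0 0 60;-0.22 0 0 0 0 0 60;-0.28 0 0 0 0 0 60;-0.31 0 0 0 0 0 60;-0.31 0 0 0 0 0 60' && python3 - <<'E'
from h import *
s=snapshot("wrist"); c=cloud(s); f=s["frame"].astype(int); cv2.imwrite("pics/w3.png",s["frame"][:,:,::-1])
p,r=pose(); print(p)
_,n,e=frame(.0725,0); ac=np.array([-e[1],e[0],0]); S=np.array([.5605,-.2297,.0455]); W=(c-S)@np.c_[e,ac,n]
k=(abs(W[...,0])<.08)&(abs(W[...,1])<.03)&(W[...,2]>0)&(W[...,2]<.04)&(f.max(-1)<60)&(f[...,0]-f[...,2]<15)
for lo in np.arange(-.08,.08,.02):
    q=W[k&(W[...,0]>lo)&(W[...,0]<lo+.02)]
    if len(q)>10: print(round(lo,3),len(q),np.percentile(q[:,1],[2,98]).round(4),np.percentile(q[:,2],[2,95]).round(4),q[:,0].min().round(4),q[:,0].max().round(4))
# lid bar
k=(abs(W[...,0]-.1)<.04)&(abs(W[...,1])<.07)&(W[...,2]>.205)&(W[...,2]<.25); q=W[k]; print("bar",len(q),np.percentile(q,[3,50,97],axis=0).round(4).tolist() if len(q) else "")
t=snapshot("top"); c=cloud(t); cv2.imwrite("pics/t3.png",cv2.resize(t["frame"][155:265,280:390,::-1],None,fx=4,fy=4))
E
```

```text
t: 10.32
ee_pos: [0.5617, -0.2294, 0.3376]
tool_rot: [-0.482, 0.519, -0.482, -0.516]
force: [0.4, 0.0, 0.7]
opening: 0.0513
[ 0.56088725 -0.22912195  0.33507921]
-0.08 154 [-0.0114  0.0134] [0.007  0.0157] -0.068 -0.06
-0.06 378 [-0.0116  0.0135] [0.007 0.016] -0.06 -0.0401
-0.04 349 [-0.0118  0.0125] [0.0069 0.0159] -0.0399 -0.0202
-0.02 341 [-0.012   0.0127] [0.0069 0.0157] -0.0199 -0.0
0.0 320 [-0.0117  0.0129] [0.0065 0.016 ] 0.0 0.02
0.02 440 [-0.0166  0.0185] [0.0051 0.0216] 0.02 0.04
0.04 452 [-0.0177  0.0195] [0.0096 0.0221] 0.0401 0.06
0.06 127 [-0.0166  0.0184] [0.0106 0.0218] 0.06 0.0665
bar 2487 [[0.0922, -0.0448, 0.2087], [0.0946, 0.0011, 0.2268], [0.1014, 0.0468, 0.2293]]
```

View pics/w3.png

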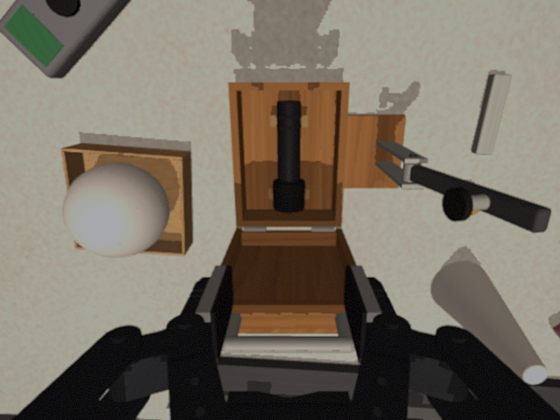

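The torch lies level in both saddles, body at (290,140) and head at (289,193). Its middle is within 1 mm of the seat and the measured diameters match. The lid bar is at (290,345). Next I turn the tool 90° and go over the bar.

```bash
cat >> h.py <<'E'
def fdown(yaw):  # tool down, z along heading yaw
    e=np.array([np.cos(yaw),np.sin(yaw),0]); return R.from_matrix(np.c_[[0,0,-1],[-e[1],e[0],0],e])
E
python3 - <<'E'
from h import *
print(sense()["q"].round(2)); Rt=fdown(.0725); b=np.array([.658,-.2226,.2685]); totool(b+[0,0,.06],Rt)
E
```

```text
[-0.41  0.33  1.3  -0.    1.52 -2.05]
shift tool mm [  4.6 -97.8  -0.7]
turn deg [90.  -0.2 -0.2]
```

```bash
python3 -m creep '0 -0.01 0 10 0 0 60;0 -0.03 0 20 0 0 60;0 -0.04 0 30 0 0 60;0 -0.06 0 40 0 0 60;0 -0.08 0 50 0 0 60;0 -0.09 0 60 0 0 60;0 -0.098 0 70 0 0 60;0 -0.098 0 80 0 0 60;0 -0.098 0 90 0 0 60;0 -0.098 0 90 0 0 60;0 -0.098 0 90 0 0 60' && python3 - <<'E'
from h import *
s=snapshot("wrist"); c=cloud(s); f=s["frame"].astype(int); cv2.imwrite("pics/w4.png",s["frame"][:,:,::-1])
p,r=pose(); print(p,r.as_matrix().round(3)); b=np.array([.658,-.2226,.2685]); W=(c-b)@np.c_[[0,0,1],r.as_matrix()[:,1],r.as_matrix()[:,2]]
k=(abs(W[...,0])<.015)&(abs(W[...,1])<.06)&(abs(W[...,2])<.02); q=W[k]; print("bar",len(q),np.percentile(q,[2,50,98],axis=0).round(4).tolist() if len(q) else "")
totool(b-[0,0,.013],fdown(.0725))
E
```

```text
t: 11.8
ee_pos: [0.6583, -0.222, 0.3331]
tool_rot: [0.705, -0.026, 0.708, 0.026]
force: [0.5, -0.5, -0.7]
opening: 0.0513
[ 0.65839767 -0.22205874  0.33351479] [[-0.004 -0.074  0.997]
 [-0.001  0.997  0.074]
 [-1.    -0.001 -0.004]]
bar 2733 [[-0.0027, -0.0443, -0.0044], [0.0048, 0.0085, 0.0013], [0.0067, 0.0511, 0.0068]]
shift tool mm [78.  -0.5 -0.1]
turn deg [ 0.1 -0.2  0. ]
```

View pics/w4.png

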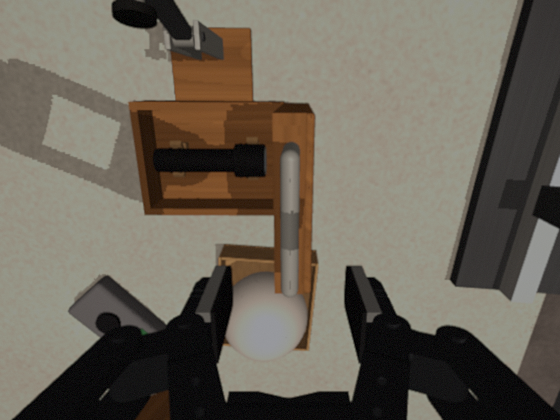

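The bar is centred between the fingers, along (290,150–290). I descend and grip.

```bash
python3 -m creep '0.03 0 0.001 0 0 0 60;0.055 0 0.001 0 0 0 60;0.07 0 0.001 0 0 0 60;0.078 0 0.001 0 0 0 60;0.078 0 0.001 0 0 0 60;0.078 0 0.001 0 0 0 30;0.078 0 0.001 0 0 0 5;0.078 0 0.001 0 0 0 5;0.078 0 0.001 0 0 0 5;0.078 0 0.001 0 0 0 5;0.078 0 0.001 0 0 0 5' && python3 - <<'E'
from h import *
p,r=pose(); print(p); 
_,n,e=frame(.0725,0); h=np.array([.5605,-.2297,.0455])+.09*e+[0,0,.010]
b=p+[0,0,.0127]-h; a=np.array([b@e,b[2]]); rho=np.hypot(*a); th=np.arctan2(a[1],-a[0]); print("rho",rho,"theta",th-.066)
R0=.2125
for t in np.linspace(th,.066,41)[1:]: 
    d=np.array([-R0*np.cos(t),R0*np.sin(t)])-np.array([-R0*np.cos(th),R0*np.sin(th)]); print(f"{-d[1]:.4f} 0 {d[0]:.4f}",end="; ")
E
```

```text
t: 13.22
ee_pos: [0.6596, -0.2223, 0.2576]
tool_rot: [0.706, -0.026, 0.707, 0.025]
force: [-0.3, -0.1, 5.6]
opening: 0.0098
[ 0.65964666 -0.22226794  0.25761354]
rho 0.21502018361055228 theta 1.5486414015989813
-0.0002 0 -0.0082; -0.0001 0 -0.0164; 0.0004 0 -0.0247; 0.0011 0 -0.0329; 0.0022 0 -0.0410; 0.0036 0 -0.0491; 0.0053 0 -0.0572; 0.0073 0 -0.0652; 0.0096 0 -0.0730; 0.0122 0 -0.0808; 0.0151 0 -0.0885; 0.0183 0 -0.0961; 0.0218 0 -0.1036; 0.0256 0 -0.1109; 0.0297 0 -0.1180; 0.0340 0 -0.1250; 0.0386 0 -0.1318; 0.0435 0 -0.1384; 0.0486 0 -0.1449; 0.0540 0 -0.1511; 0.0596 0 -0.1571; 0.0655 0 -0.1629; 0.0715 0 -0.1685; 0.0778 0 -0.1738; 0.0842 0 -0.1789; 0.0909 0 -0.1837; 0.0977 0 -0.1883; 0.1048 0 -0.1926; 0.1119 0 -0.1966; 0.1193 0 -0.2004; 0.1267 0 -0.2038; 0.1343 0 -0.2070; 0.1420 0 -0.2099; 0.1498 0 -0.2124; 0.1578 0 -0.2147; 0.1657 0 -0.2167; 0.1738 0 -0.2183; 0.1819 0 -0.2196; 0.1901 0 -0.2207; 0.1983 0 -0.2214;
```

```bash
python3 -m creep '0 0 -0.008 0 0 0 5;0 0 -0.016 0 0 0 5;0 0 -0.025 0 0 0 5;0.001 0 -0.033 0 0 0 5;0.002 0 -0.041 0 0 0 5;0.0035 0 -0.049 0 0 0 5;0.005 0 -0.057 0 0 0 5;0.007 0 -0.065 0 0 0 5;0.0095 0 -0.073 0 0 0 5;0.012 0 -0.081 0 0 0 5;0.015 0 -0.0885 0 0 0 5;0.018 0 -0.096 0 0 0 5;0.022 0 -0.1035 0 0 0 5;0.0255 0 -0.111 0 0 0 5;0.0295 0 -0.118 0 0 0 5;0.034 0 -0.125 0 0 0 5'; python3 - <<'E'
from h import *
p,r=pose(); _,n,e=frame(.0725,0); h=np.array([.5605,-.2297,.0455])+.09*e+[0,0,.010]; b=p+[0,0,.0127]-h; print(b@e,b[2],np.hypot(b@e,b[2]),sense()["force"],r.as_matrix().round(3)[:,0])
E
```

```text
t: 15.22
ee_pos: [0.5341, -0.2313, 0.2221]
tool_rot: [0.706, -0.026, 0.708, 0.025]
force: [3.2, -1.4, 1.8]
opening: 0.0091
-0.11649174745267647 0.17933119455412397 0.2138457494662618 [ 3.21127282 -1.40475476  1.83094867] [-0.003 -0.002 -1.   ]
```

```bash
python3 -m creep '0.0045 0 -0.007 0 0 0 5;0.0095 0 -0.0135 0 0 0 5;0.0145 0 -0.02 0 0 0 5;0.02 0 -0.026 0 0 0 5;0.0255 0 -0.032 0 0 0 5;0.0315 0 -0.038 0 0 0 5;0.0375 0 -0.0435 0 0 0 5;0.044 0 -0.049 0 0 0 5;0.05 0 -0.054 0 0 0 5;0.057 0 -0.0585 0 0 0 5;0.0635 0 -0.0635 0 0 0 5;0.071 0 -0.0675 0 0 0 5;0.078 0 -0.0715 0 0 0 5;0.0855 0 -0.0755 0 0 0 5;0.0925 0 -0.079 0 0 0 5;0.1 0 -0.082 0 0 0 5;0.108 0 -0.085 0 0 0 5;0.116 0 -0.0875 0 0 0 5'; python3 - <<'E'
from h import *
p,r=pose(); _,n,e=frame(.0725,0); h=np.array([.5605,-.2297,.0455])+.09*e+[0,0,.010]; b=p+[0,0,.0127]-h; print(b@e,b[2],np.hypot(b@e,b[2]),np.arctan2(b[2],-b@e)-.066)
E
```

```text
t: 17.48
ee_pos: [0.4475, -0.2376, 0.1067]
tool_rot: [0.706, -0.026, 0.707, 0.025]
force: [5.1, 1.3, 0.6]
opening: 0.0095
-0.20331496507586883 0.06392212517115323 0.2131267536237493 0.23861444476268623
```

```bash
python3 -m creep '0.006 0 -0.002 0 0 0 5;0.012 0 -0.0035 0 0 0 5;0.018 0 -0.005 0 0 0 5;0.024 0 -0.0065 0 0 0 5;0.03 0 -0.0075 0 0 0 5;0.035 0 -0.008 0 0 0 5;0.039 0 -0.0085 0 0 0 5;0.042 0 -0.0085 0 0 0 5;0.045 0 -0.009 0 0 0 5;0.047 0 -0.009 0 0 0 5;0.047 0 -0.009 0 0 0 5'; python3 - <<'E'
from h import *
p,r=pose(); _,n,e=frame(.0725,0); h=np.array([.5605,-.2297,.0455])+.09*e+[0,0,.010]; b=p+[0,0,.0127]-h; print(b@e,b[2],np.hypot(b@e,b[2]),np.arctan2(b[2],-b@e)-.066)
E
```

```text
t: 18.85
ee_pos: [0.4398, -0.2382, 0.0628]
tool_rot: [0.707, -0.026, 0.706, 0.024]
force: [3.4, 5.4, 21.7]
opening: 0.0097
-0.21099161469660815 0.020041463435664784 0.21194131671036925 0.028702876013199527
```

```bash
cat >> h.py <<'E'
def lid():
    s=snapshot("top"); c=cloud(s); f=s["frame"].astype(int); _,n,e=frame(.0725,0); ac=np.array([-e[1],e[0],0]); W=(c-np.array([.5605,-.2297,.0455]))@np.c_[e,ac,n]
    k=(abs(W[...,0])<.085)&(abs(W[...,1])<.06)&(W[...,2]>.02)&(W[...,2]<.09)&(f[...,0]-f[...,2]>20); q=W[k]; a=np.polyfit(q[:,0],q[:,2],1); print("lid",len(q),"slope",a.round(4),"z at hinge/edge",np.polyval(a,[.09,-.09]).round(4)); return s
E
python3 - <<'E'
from h import *
s=lid(); cv2.imwrite("pics/t5.png",cv2.resize(s["frame"][155:275,280:400,::-1],None,fx=4,fy=4))
E
```

```text
lid 1355 slope [0.0021 0.0394] z at hinge/edge [0.0396 0.0392]
```

The lid is flat, with slope 0.002 and its top 39.5 mm above the seat (40 expected). That and the 22 N against the stop mean it is shut. I release with a small opening, rise, and look at the clamp.

```bash
python3 -m creep '0 0 0 0 0 0 30;0 0 0 0 0 0 30;0 0 0 0 0 0 30;0 0 0 0 0 0 30;-0.01 0 0 0 0 0 30;-0.03 0 0 0 0 0 30;-0.07 0 0 0 0 0 30;-0.12 0 0 0 0 0 30;-0.18 0 0 0 0 0 30;-0.24 0 0 0 0 0 30;-0.28 0 0 0 0 0 30;-0.28 0 0 0 0 0 30'; python3 - <<'E'
from h import *
s=lid(); cv2.imwrite("pics/t6.png",cv2.resize(s["frame"][155:275,250:390,::-1],None,fx=4.5,fy=4.5))
s=snapshot("scene"); cv2.imwrite("pics/s6.png",cv2.resize(s["frame"][120:260,170:350,::-1],None,fx=4,fy=4))
print(sense()["q"].round(2), pose()[0])
E
```

```text
t: 20.4
ee_pos: [0.4397, -0.2385, 0.3443]
tool_rot: [0.708, -0.028, 0.705, 0.023]
force: [-0.2, 0.2, -1.3]
opening: 0.0255
lid 1501 slope [-0.      0.0396] z at hinge/edge [0.0396 0.0396]
[-0.52  0.15  1.53 -0.    1.47 -0.59] [ 0.43826541 -0.23772555  0.34010751]
```

View pics/s6.png

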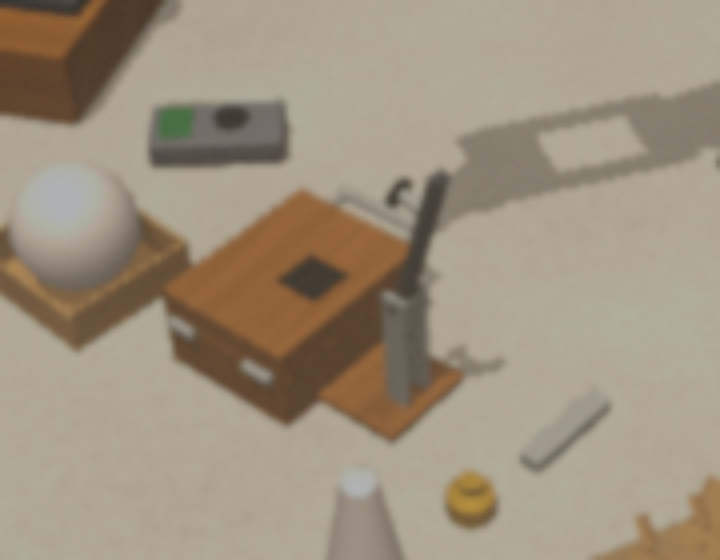

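The lid is shut (top face around (300,260)) and the clamp is still upright at (410,280), leaning away. The same tool orientation straddles the clamp arm, so I move above it.

```bash
python3 -m creep '-0.01 0.03 0.02 0 0 0 60;-0.01 0.07 0.05 0 0 0 60;-0.01 0.11 0.08 0 0 0 60;-0.01 0.14 0.105 0 0 0 60;-0.01 0.165 0.122 0 0 0 60;-0.01 0.165 0.122 0 0 0 60;-0.01 0.165 0.122 0 0 0 60' && python3 - <<'E'
from h import *
s=snapshot("wrist"); c=cloud(s); f=s["frame"].astype(int); cv2.imwrite("pics/w7.png",s["frame"][:,:,::-1])
p,r=pose(); print(p,r.as_matrix().round(3)); _,n,e=frame(.0725,0); ac=np.array([-e[1],e[0],0]); S=np.array([.5605,-.2297,.0455]); Pv=S+.13*ac+[0,0,.074]
for nm in("wrist","top"):
    if nm=="top": s=snapshot("top"); c=cloud(s); f=s["frame"].astype(int)
    W=(c-Pv)@np.c_[e,ac,n]
    k=(abs(W[...,0])<.03)&(W[...,1]>-.02)&(W[...,1]<.10)&(W[...,2]>.03)&(W[...,2]<.16)&(f[...,0]-f[...,2]<20)&(f.max(-1)<110); q=W[k]
    print(nm,len(q))
    for lo in np.arange(.03,.16,.015):
        z=q[(q[:,2]>lo)&(q[:,2]<lo+.015)]
        if len(z)>5: print(round(lo,3),len(z),np.percentile(z[:,:2],[3,50,97],axis=0).round(4).tolist())
E
```

```text
t: 21.38
ee_pos: [0.5478, -0.0651, 0.3484]
tool_rot: [0.705, -0.026, 0.708, 0.025]
force: [0.4, -0.0, -0.6]
opening: 0.051
[ 0.54777577 -0.06533855  0.34883481] [[-0.004 -0.071  0.997]
 [-0.002  0.997  0.071]
 [-1.    -0.001 -0.004]]
wrist 876
0.03 14 [[-0.0045, 0.0148], [0.0018, 0.0155], [0.0086, 0.0162]]
0.045 15 [[-0.0052, 0.0193], [0.0012, 0.0221], [0.0076, 0.0225]]
0.075 16 [[-0.0051, 0.0272], [0.0016, 0.0278], [0.0083, 0.0288]]
0.09 28 [[-0.0083, -0.0009], [0.0006, 0.0324], [0.0097, 0.033]]
0.105 272 [[-0.0095, -0.0002], [-0.001, 0.0042], [0.0116, 0.0371]]
0.12 124 [[-0.0061, 0.0001], [0.0017, 0.0027], [0.0085, 0.0412]]
0.135 404 [[-0.0068, 0.0342], [0.0009, 0.04], [0.0093, 0.0445]]
top 41
0.105 23 [[-0.0118, -0.0065], [-0.0009, 0.0], [0.0109, 0.0066]]
0.12 11 [[-0.0091, -0.0034], [0.0022, -0.0009], [0.0083, 0.0029]]
```

View pics/w7.png

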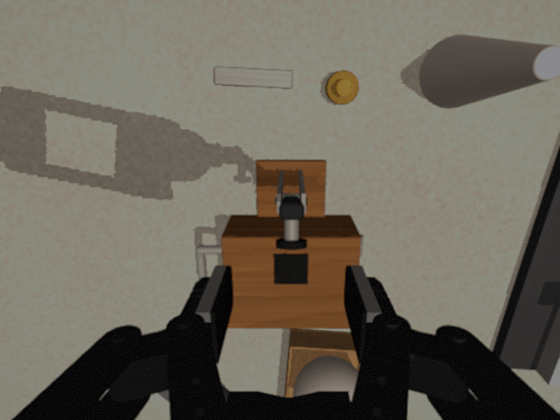

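The arm end is at (291,208) with its foot at (291,243), centred between the fingers within about 1 mm. The clamp angle is about 1.85. I descend and grip.

```bash
python3 -m creep '0.04 0.003 0.001 0 0 0 60;0.075 0.003 0.001 0 0 0 60;0.1 0.003 0.001 0 0 0 60;0.113 0.003 0.001 0 0 0 60;0.113 0.003 0.001 0 0 0 60;0.113 0.003 0.001 0 0 0 35;0.113 0.003 0.001 0 0 0 10;0.113 0.003 0.001 0 0 0 10;0.113 0.003 0.001 0 0 0 10;0.113 0.003 0.001 0 0 0 10;0.113 0.003 0.001 0 0 0 10' && python3 - <<'E'
from h import *
p,r=pose(); print(p,r.as_matrix().round(3)[:,0])
th=1.85
for t in np.linspace(th,0,41)[1:]: 
    print(f"{-.135*(np.sin(t)-np.sin(th)):.4f} {-.135*(np.cos(t)-np.cos(th)):.4f}",end="; ")
E
```

```text
t: 22.85
ee_pos: [0.5493, -0.0618, 0.2379]
tool_rot: [0.706, -0.026, 0.707, 0.025]
force: [-2.3, 0.6, 5.6]
opening: 0.0166
[ 0.54930975 -0.06178249  0.23792572] [-0.    -0.002 -1.   ]
-0.0016 -0.0060; -0.0029 -0.0121; -0.0039 -0.0183; -0.0046 -0.0245; -0.0051 -0.0307; -0.0052 -0.0370; -0.0051 -0.0432; -0.0047 -0.0494; -0.0040 -0.0556; -0.0030 -0.0618; -0.0017 -0.0679; -0.0001 -0.0740; 0.0017 -0.0799; 0.0038 -0.0858; 0.0062 -0.0916; 0.0089 -0.0972; 0.0118 -0.1028; 0.0149 -0.1081; 0.0183 -0.1134; 0.0220 -0.1185; 0.0258 -0.1234; 0.0299 -0.1281; 0.0342 -0.1326; 0.0387 -0.1369; 0.0434 -0.1410; 0.0483 -0.1449; 0.0534 -0.1485; 0.0586 -0.1519; 0.0640 -0.1551; 0.0695 -0.1580; 0.0752 -0.1607; 0.0810 -0.1631; 0.0868 -0.1652; 0.0928 -0.1670; 0.0988 -0.1686; 0.1049 -0.1699; 0.1111 -0.1709; 0.1173 -0.1716; 0.1235 -0.1721; 0.1298 -0.1722;
```

```bash
python3 -m creep '-0.0015 -0.006 0 0 0 0 10;-0.003 -0.012 0 0 0 0 10;-0.004 -0.018 0 0 0 0 10;-0.0045 -0.0245 0 0 0 0 10;-0.005 -0.0305 0 0 0 0 10;-0.005 -0.037 0 0 0 0 10;-0.005 -0.043 0 0 0 0 10;-0.0045 -0.0495 0 0 0 0 10;-0.004 -0.0555 0 0 0 0 10;-0.003 -0.062 0 0 0 0 10;-0.0015 -0.068 0 0 0 0 10;0 -0.074 0 0 0 0 10;0.0015 -0.08 0 0 0 0 10;0.004 -0.086 0 0 0 0 10;0.006 -0.0915 0 0 0 0 10;0.009 -0.097 0 0 0 0 10;0.012 -0.103 0 0 0 0 10;0.015 -0.108 0 0 0 0 10;0.0185 -0.1135 0 0 0 0 10;0.022 -0.1185 0 0 0 0 10'; python3 - <<'E'
from h import *
p,r=pose(); print(p,r.as_matrix().round(3)[:,0]); _,n,e=frame(.0725,0); ac=np.array([-e[1],e[0],0]); S=np.array([.5605,-.2297,.0455]); Pv=S+.13*ac+[0,0,.074]
b=p+[0,0,.0115]-Pv; y,z=b@ac,b[2]; print(y,z,np.hypot(y,z),np.arctan2(z,-y))
E
```

```text
t: 25.35
ee_pos: [0.558, -0.1808, 0.2173]
tool_rot: [0.707, -0.026, 0.706, 0.024]
force: [-3.7, -1.3, 12.0]
opening: 0.0169
[ 0.55801855 -0.18076369  0.21727015] [ 0.001 -0.003 -1.   ]
-0.0810124992167795 0.10927014656363071 0.13602569595258843 0.9328242644912282
```

```bash
python3 -m creep '0.004 -0.005 0 0 0 0 10;0.008 -0.0095 0 0 0 0 10;0.012 -0.014 0 0 0 0 10;0.0165 -0.0185 0 0 0 0 10;0.0215 -0.0225 0 0 0 0 10;0.0265 -0.0265 0 0 0 0 10;0.0315 -0.03 0 0 0 0 10;0.0365 -0.0335 0 0 0 0 10;0.042 -0.0365 0 0 0 0 10;0.0475 -0.0395 0 0 0 0 10;0.053 -0.042 0 0 0 0 10;0.059 -0.0445 0 0 0 0 10;0.065 -0.0465 0 0 0 0 10;0.071 -0.0485 0 0 0 0 10;0.077 -0.05 0 0 0 0 10;0.083 -0.0515 0 0 0 0 10;0.089 -0.0525 0 0 0 0 10;0.095 -0.053 0 0 0 0 10;0.1 -0.0535 0 0 0 0 10'; python3 - <<'E'
from h import *
p,r=pose(); print(p,r.as_matrix().round(3)[:,0]); _,n,e=frame(.0725,0); ac=np.array([-e[1],e[0],0]); S=np.array([.5605,-.2297,.0455]); Pv=S+.13*ac+[0,0,.074]
b=p+[0,0,.0115]-Pv; y,z=b@ac,b[2]; print(y,z,np.hypot(y,z),np.arctan2(z,-y))
E
```

```text
t: 27.72
ee_pos: [0.5622, -0.2373, 0.1168]
tool_rot: [0.707, -0.028, 0.706, 0.023]
force: [-1.8, -11.0, 8.2]
opening: 0.0167
[ 0.56215252 -0.23734479  0.11676719] [ 0.002 -0.008 -1.   ]
-0.13774441284264463 0.008767187017752781 0.1380231387759646 0.06356248231311808
```

```bash
python3 -m creep '0.002 0.001 0 0 0 0 10;0.004 0.002 0 0 0 0 10;0.006 0.002 0 0 0 0 10;0.008 0.002 0 0 0 0 10;0.009 0.002 0 0 0 0 10;0.009 0.002 0 0 0 0 10'; python3 -m creep '0.001 0 0 0 0 0 10;0.002 0 0 0 0 0 10;0.002 0 0 0 0 0 10'
```

```text
t: 28.48
ee_pos: [0.5622, -0.2373, 0.108]
tool_rot: [0.707, -0.03, 0.706, 0.021]
force: [-2.2, -16.1, 6.8]
opening: 0.0161
t: 28.85
ee_pos: [0.5621, -0.2373, 0.106]
tool_rot: [0.707, -0.03, 0.706, 0.022]
force: [-2.6, -15.7, 7.3]
opening: 0.0169
```

```bash
python3 -m creep '0 -0.002 0 0 0 0 10;0.001 -0.004 0 0 0 0 10;0.002 -0.004 0 0 0 0 10;0.002 -0.004 0 0 0 0 10'; python3 -m creep '0.001 0 0 0 0 0 10;0.002 0 0 0 0 0 10;0.002 0 0 0 0 0 10'; python3 - <<'E'
from h import *
s=lid(); c=cloud(s); f=s["frame"].astype(int); _,n,e=frame(.0725,0); ac=np.array([-e[1],e[0],0]); W=(c-np.array([.5605,-.2297,.0455]))@np.c_[e,ac,n]
k=(abs(W[...,0])<.008)&(W[...,1]>-.03)&(W[...,1]<.11)&(W[...,2]>.05)&(W[...,2]<.12)&(f.max(-1)<110)&(f[...,0]-f[...,2]<20); q=W[k]
for lo in np.arange(-.03,.11,.02):
    z=q[(q[:,1]>lo)&(q[:,1]<lo+.02)]
    if len(z)>3: print(round(lo,2),len(z),np.median(z[:,2]).round(4))
E
```

```text
t: 29.35
ee_pos: [0.562, -0.2371, 0.1031]
tool_rot: [0.707, -0.027, 0.707, 0.024]
force: [-1.3, -3.8, 6.3]
opening: 0.0171
t: 29.72
ee_pos: [0.562, -0.2372, 0.1012]
tool_rot: [0.707, -0.027, 0.707, 0.024]
force: [-0.7, -5.0, 5.6]
opening: 0.0171
lid 280 slope [0.006  0.0392] z at hinge/edge [0.0397 0.0386]
0.05 35 0.0835
0.07 35 0.0825
0.09 33 0.0808
```

```bash
python3 -m creep '0.001 0 0 0 0 0 10;0.002 0 0 0 0 0 10;0.003 0 0 0 0 0 10;0.003 0 0 0 0 0 10'; python3 -m creep '0.001 0 0 0 0 0 10;0.002 0 0 0 0 0 10;0.003 0 0 0 0 0 10;0.003 0 0 0 0 0 10'; cat >> h.py <<'E'
def arm():
    s=lid(); c=cloud(s); f=s["frame"].astype(int); _,n,e=frame(.0725,0); ac=np.array([-e[1],e[0],0]); W=(c-np.array([.5605,-.2297,.0455]))@np.c_[e,ac,n]
    k=(abs(W[...,0])<.008)&(W[...,1]>-.03)&(W[...,1]<.11)&(W[...,2]>.05)&(W[...,2]<.12)&(f.max(-1)<110)&(f[...,0]-f[...,2]<20); q=W[k]
    for lo in np.arange(-.03,.11,.02):
        z=q[(q[:,1]>lo)&(q[:,1]<lo+.02)]
        if len(z)>3: print(round(lo,2),len(z),np.median(z[:,2]).round(4))
    return s
E
python3 -c "
from h import *
arm()"
```

```text
t: 30.28
ee_pos: [0.562, -0.2372, 0.0982]
tool_rot: [0.707, -0.027, 0.707, 0.024]
force: [-0.6, -5.4, 6.5]
opening: 0.0166
t: 30.78
ee_pos: [0.562, -0.2371, 0.0952]
tool_rot: [0.707, -0.027, 0.707, 0.024]
force: [-1.0, -3.4, 7.0]
opening: 0.0166
lid 274 slope [-0.0153  0.0403] z at hinge/edge [0.0389 0.0417]
0.05 36 0.0804
0.07 35 0.0802
0.09 34 0.0794
```

```bash
python3 -m creep '0.0005 0 0 0 0 0 10;0.001 0 0 0 0 0 10;0.0015 0 0 0 0 0 10;0.0015 0 0 0 0 0 10'; python3 -m creep '0.0005 0 0 0 0 0 10;0.001 0 0 0 0 0 10;0.0015 0 0 0 0 0 10;0.0015 0 0 0 0 0 10'; python3 -c "
from h import *
arm()"
```

```text
t: 31.32
ee_pos: [0.562, -0.2368, 0.0935]
tool_rot: [0.707, -0.027, 0.707, 0.024]
force: [-0.5, -4.1, 4.6]
opening: 0.0169
t: 31.82
ee_pos: [0.562, -0.2369, 0.0927]
tool_rot: [0.707, -0.027, 0.707, 0.024]
force: [-1.8, -2.2, 8.2]
opening: 0.0171
lid 270 slope [-0.0352  0.0414] z at hinge/edge [0.0382 0.0446]
0.03 5 0.0801
0.05 35 0.0794
0.07 32 0.0803
0.09 32 0.0791
```

```bash
python3 -m creep '0.0005 0 0 0 0 0 10;0.001 0 0 0 0 0 10;0.001 0 0 0 0 0 10'; python3 -m creep '0.0005 0 0 0 0 0 10;0.001 0 0 0 0 0 10;0.001 0 0 0 0 0 10'
```

```text
t: 32.25
ee_pos: [0.562, -0.2369, 0.0926]
tool_rot: [0.707, -0.027, 0.706, 0.024]
force: [-3.8, -2.2, 13.0]
opening: 0.0167
t: 32.62
ee_pos: [0.5621, -0.2369, 0.0925]
tool_rot: [0.707, -0.027, 0.706, 0.024]
force: [-5.6, -1.8, 19.2]
opening: 0.0167
```

The foot is firmly on the lid: the pose has stopped and the force has risen to 19 N. I release and rise clear.

```bash
python3 -m creep '-0.001 0 0 0 0 0 10;-0.001 0 0 0 0 0 30;-0.001 0 0 0 0 0 50;-0.001 0 0 0 0 0 50;-0.001 0 0 0 0 0 50;-0.01 0 0 0 0 0 50;-0.03 0 0 0 0 0 50;-0.07 0 0 0 0 0 50;-0.12 0 0 0 0 0 50;-0.18 0 0 0 0 0 50;-0.2 -0.05 -0.05 0 0 0 50;-0.2 -0.08 -0.1 0 0 0 50;-0.2 -0.08 -0.14 0 0 0 50;-0.2 -0.08 -0.14 0 0 0 50'; python3 -c "
from h import *
s=arm(); cv2.imwrite('pics/t9.png',cv2.resize(s['frame'][155:275,180:390,::-1],None,fx=3.6,fy=3.6))
s=snapshot('scene'); cv2.imwrite('pics/s9.png',cv2.resize(s['frame'][120:300,170:370,::-1],None,fx=3,fy=3))
"
```

```text
t: 34.38
ee_pos: [0.4253, -0.3256, 0.2905]
tool_rot: [0.706, -0.025, 0.707, 0.023]
force: [0.5, 0.5, -0.8]
opening: 0.0426
lid 1786 slope [0.0027 0.0395] z at hinge/edge [0.0397 0.0393]
-0.03 19 0.0771
-0.01 32 0.0795
0.01 36 0.0784
0.03 36 0.0794
0.05 37 0.078
0.07 33 0.0786
0.09 36 0.0786
```

View pics/s9.png

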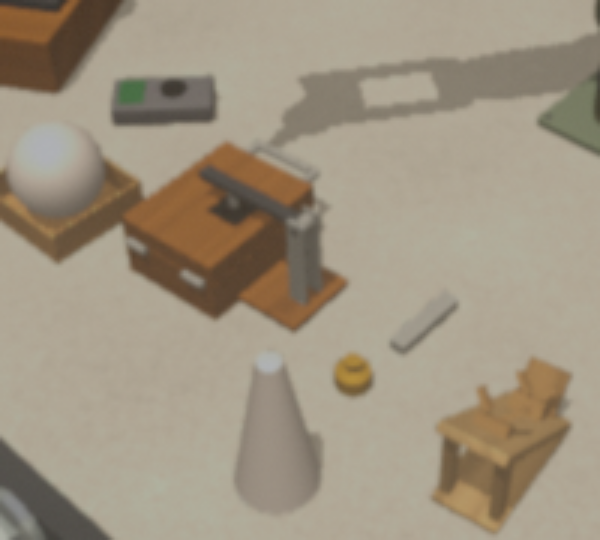

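The clamp arm lies level over the shut lid from (205,172) to (300,210), with its foot on the pad at (235,210). The ramp is empty, the bystanders are untouched and the robot is clear.

```bash
python3 -c "
from workcell import *
print(job_done())"
```

```text
the job is handed in; nothing more can be done
None
```

The job is done and handed in. The torch lies in the case saddles with its head at the hinge end, the lid is shut, and the clamp foot rests on the lid. It took about 34 s of the 72 s allowed.

- **Torch:** I lifted it square off the ramp and lowered it until the saddles carried it, before opening the fingers. The wrist camera then showed it level, with its middle within about 1 mm of the seat.
- **Lid:** I swung it down by its bar. It measured flat (slope 0.003 or less) with its top 39.5 mm above the seat, where 40 mm was expected. After the clamp was down it was unchanged.
- **Clamp:** In the final check the arm was level over its whole length, with its top at about 78.5 mm where 80 mm was expected, which is within the camera calibration. The contact force rose to about 19 N as the foot met the lid.
- **Surroundings:** The last picture shows the magnet, weight, cone, ball and meter where they were. The roller, screwdriver and pink look-alike were outside it, and I did not check them again after the start. The robot touches nothing.

**What disagreed:** Near the end of the clamp swing the fingers slid a little along the arm, so I went about 12 mm lower than planned. The lid bar stopped about 6 mm higher than the arc predicted, but the depth check showed the lid was shut. Wrist-camera positions were about 1–3 mm off the top camera's sideways.

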